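# Put the stacked optics away in their foam nests

## Robot

A 7-joint arm with a two-finger parallel gripper is mounted at the origin on the work surface. World frame = base frame: x ahead of the robot, y to its left, z up, the work surface at z = 0. Lengths are in mm, angles in rad, forces in N, time in s.
With the tool pointing down it reaches from about 425 to 825 mm from the base axis. Payload 3.6 kg.
Tool frame: the origin (TCP) lies between the finger pads; the fingertips stand 25 mm ahead of it and the grasp point (between the pads) lies 6 mm ahead of it; z points along the fingers, y is the line along which they close (so a half turn about z gives the same grasp; the last joint's range is limited). The gripper opens to 85 mm and grips with 20 to 120 N. Pads are 22 mm wide; open, the fingers measure 114 mm over their backs; the gripper's body (76 mm by 85 mm) begins 54 mm behind the grasp point. The pads swing forward as they close: fully open they stand 13 mm farther back than shut.
Start: joints at [-1.206, 0.615, -0.013, 1.423, 0.008, 1.103, -0.04], TCP at [248.171, 600.729, 256.297] pointing down, gripper open.
Joint ranges: [-3.12, 3.12], [-0.3, 2.06], [-1.34, 1.32], [0.26, 2.42], [-1.36, 4.5], [0.01, 1.98], [-2.84, 2.84]. Speed limits (rad/s): [2.79, 2.79, 3.14, 3.14, 3.14, 3.14, 3.14].

## Interface

Orientations are given as a rotation vector (axis times angle).
In Python, from cell import r gives the robot as it stands. The module is installed in compiled form; this text tells all that it offers. Calls block until the motion is done:
- r.move_ptp(position, orientation): joint-space move of the TCP to a pose.
- r.servo_line(position, rotation=None, rate=150): straight line of the TCP; rotation=None keeps the orientation; rate is the mean speed in mm/s.
- r.set_joints(angles): joint-space move.
- r.gripper_to(opening): opening from 0.0 (shut) to 1.0 (fully open); the grip force is fixed at half the most; returns when the fingers have stopped.
- r.sleep(seconds).
- r.solve_ik(position, orientation): joint angles nearest the present ones, or None.
- r.get_state(): the state.
- r.get_image(name): name is "scene" or "top" or "wrist"; returns (picture, depth): 384x512x3 uint8, blue, green, red; 384x512 float32, mm along the optical axis (not along the pixel's ray), 0 where there is no reading.
- r.get_calibration(name): a dict with "fx", "fy", "cx", "cy" (pixels), "rvec" (rotation vector, rad) and "tvec" (3), from world to camera coordinates, as OpenCV has them; the wrist camera has in their place "hand_eye" (4x4, takes a point from camera to tool coordinates, whose origin is the TCP and whose axes are the flange's). Camera axes: x right, y down, z forward; pixel columns grow to the right and rows downward; lengths in mm; the calibration is good to about 2 mm. A picture is of the moment at which its call begins: read the wrist's pose just before it. get_calibration takes no time and is no camera call.
A pose or a line that the arm cannot do raises r.IKError and nothing moves.
- r.close_job(): hands the job in; it is judged then, once.
Trained networks look in the newest picture that a camera, given by its name, has taken for a name from the list of things; names that differ only in an ending like _2 or _b are one class to them, and where a whole thing is asked for, a point or a joint stands for the part that bears it (a point fixed in the world has none). Each returns a list of dicts, best first, with "conf" (0 to 1); they miss things now and then, are a little off and sometimes report something else, mostly with a low value. They report only what shows in the picture. A call takes as long as a camera call. They do not tell look-alikes from the thing itself.
- r.masks_of(camera, target): "region" (384x512 bool, what is visible of it) and "rect" ([left, top, right, bottom] in pixels, round what is visible of it).
The state is a dict: "t": time; "q": joint angles; "joint_velocities": joint speeds; "effort": joint torques, N m; "eef_pos": TCP position; "eef_rot": TCP orientation; "wrist_force": force on the tool from outside, world axes, zero at the start; "wrist_torque": the same for the moment, N m; "gripper_width": opening from 0.0 (shut) to 1.0 (fully open); "finger_force": force on a finger pad.
Only numpy, scipy, OpenCV 4.12 (cv2) and the standard library are available. Lean on these libraries where they do the work, as an engineer would, in place of code of your own. Each camera call takes 0.05 s, during which the arm holds its last target. There are 200 camera calls.

## Task

Five optics have been left in two stacks on the lab bench. Take the stacks apart and put every optic away in the white foam nest cut for its own shape and size, lying flat on the felt floor of the recess with its lens, window or slit facing up. They are glass: never tip one over, and set each down gently rather than dropping it.

Things in the scene. Friction and masses are not known exactly. Their poses are not given: they have to be found in the camera images.
- large_round: Loose optic in an aluminium mount: round mount, diameter 64 mm, with a large dark lens; 24 mm high, 50 to 220 g. Standing on the bench at the bottom of one of the two stacks. Origin at the centre of its underside, z up, x and y along its sides.
- large_square: Loose optic in an aluminium mount: square mount, 56 x 56 mm, with a round dark window; 24 mm high, 50 to 220 g. Standing on the bench at the bottom of the other stack. Origin at the centre of its underside, z up, x and y along its sides.
- oblong: Loose optic in an aluminium mount: oblong mount, 66 mm along its x, 34 mm along its y, with a dark slit along x; 24 mm high, 50 to 220 g. Second from below, in either of the two stacks. Origin at the centre of its underside, z up, x and y along its sides.
- small_square: Loose optic in an aluminium mount: square mount, 40 x 40 mm, with a round dark window; 24 mm high, 50 to 220 g. Second from below, in the stack where the oblong mount is not; nothing lies on it. Origin at the centre of its underside, z up, x and y along its sides.
- small_round: Loose optic in an aluminium mount: round mount, diameter 36 mm, with a small dark lens; 24 mm high, 50 to 220 g. Lies on the oblong mount, the top of the stack of three. Origin at the centre of its underside, z up, x and y along its sides.
- nest_large_round: White foam block fixed to the bench with a round recess, diameter 78 mm; block 96 x 96 mm. The block is 14 mm high, the recess 8 mm deep with a dark felt floor 6 mm above the bench, so that a mount in it stands 16 mm out of the block. Origin at the centre of the block's underside (bench height), x and y along the recess's sides, z up. At yaw 0 its x is the world's x.
- nest_large_square: White foam block fixed to the bench with a square recess, 70 x 70 mm; block 88 x 88 mm. The block is 14 mm high, the recess 8 mm deep with a dark felt floor 6 mm above the bench, so that a mount in it stands 16 mm out of the block. Origin at the centre of the block's underside (bench height), x and y along the recess's sides, z up. At yaw 0 its x is the world's x.
- nest_oblong: White foam block fixed to the bench with an oblong recess, 80 mm along its x, 48 mm along its y; block 98 x 66 mm. The block is 14 mm high, the recess 8 mm deep with a dark felt floor 6 mm above the bench, so that a mount in it stands 16 mm out of the block. Origin at the centre of the block's underside (bench height), x and y along the recess's sides, z up. At yaw 0 its x is the world's x.
- nest_small_square: White foam block fixed to the bench with a square recess, 54 x 54 mm; block 72 x 72 mm. The block is 14 mm high, the recess 8 mm deep with a dark felt floor 6 mm above the bench, so that a mount in it stands 16 mm out of the block. Origin at the centre of the block's underside (bench height), x and y along the recess's sides, z up. At yaw 0 its x is the world's x.
- nest_small_round: White foam block fixed to the bench with a round recess, diameter 50 mm; block 68 x 68 mm. The block is 14 mm high, the recess 8 mm deep with a dark felt floor 6 mm above the bench, so that a mount in it stands 16 mm out of the block. Origin at the centre of the block's underside (bench height), x and y along the recess's sides, z up. At yaw 0 its x is the world's x.
Not all that is in view belongs to the job. Leave any brown look-alike of the nest_oblong alone.

How it is judged (in metres and radians):
At the end, for the whole second after the job is handed in: Each of the five optics lies in the recess of its own nest: centre within 12 mm of the nest's centre, underside less than 8.5 mm above the bench (the felt is at 6 mm), within 0.07 rad of level, and at rest (horizontal distance between large_round and nest_large_round below 0.012 m and z of large_round in the frame of nest_large_round below 0.0085 m and angle between each of large_round, large_square, oblong, small_square, small_round's own z axis and vertical below 0.07 rad and linear speed of each of large_round, large_square, oblong, small_square, small_round below 0.02 m/s and horizontal distance between large_square and nest_large_square below 0.012 m and z of large_square in the frame of nest_large_square below 0.0085 m and horizontal distance between oblong and nest_oblong below 0.012 m and z of oblong in the frame of nest_oblong below 0.0085 m and horizontal distance between small_square and nest_small_square below 0.012 m and z of small_square in the frame of nest_small_square below 0.0085 m and horizontal distance between small_round and nest_small_round below 0.012 m and z of small_round in the frame of nest_small_round below 0.0085 m); the robot touches nothing.
It fails at once if an optic is tipped over (more than 0.7 rad from upright) (angle between any of large_round, large_square, oblong, small_square, small_round's own z axis and vertical above 0.7 rad).
It fails at once if an optic is dropped: it falls faster than 0.6 m/s (a fall of about 18 mm) with the fingers off it ((linear speed of large_round above 0.6 m/s and contact force between large_round and the fingers below 0.05 N) or (linear speed of large_square above 0.6 m/s and contact force between large_square and the fingers below 0.05 N) or (linear speed of oblong above 0.6 m/s and contact force between oblong and the fingers below 0.05 N) or (linear speed of small_square above 0.6 m/s and contact force between small_square and the fingers below 0.05 N) or (linear speed of small_round above 0.6 m/s and contact force between small_round and the fingers below 0.05 N)).
It fails at once if an optic is slammed or pressed hard into its foam nest (a contact force over 60 N) (contact force between large_round and nest_large_round above 60 N or contact force between large_square and nest_large_square above 60 N or contact force between oblong and nest_oblong above 60 N or contact force between small_square and nest_small_square above 60 N or contact force between small_round and nest_small_round above 60 N).
It also fails if it takes over 138 s, if anything falls off the work surface, if the arm or the gripper's body presses on something with over 40 N, if the wrist force passes 120 N, or if a joint passes its speed limit or range.

## Working session

There is one attempt and no reset: what is moved stays moved. The work goes in short steps, each a Python script; the robot and the scene stay as the last script left them, time stands still between calls to the robot, and variables do not carry over. Pictures are saved under pics/ and viewed, at most 14 in all, crops included, and the job is handed in when it is done.

```bash
mkdir -p pics; python3 - <<'E'
from cell import r
import cv2,numpy as np
for c in ("top","scene"):
    im,d=r.get_image(c); cv2.imwrite(f"pics/{c}0.png",im); np.save(f"{c}0.npy",d)
    k=r.get_calibration(c); print(c,k)
    for n in "large_round large_square oblong small_square small_round nest_large_round nest_large_square nest_oblong nest_small_square nest_small_round".split():
        print(n,[(round(m["conf"],2),[int(v) for v in m["rect"]],int(m["region"].sum())) for m in r.masks_of(c,n)])
s=r.get_state();print(s["t"],s["eef_rot"],s["gripper_width"])
E
```

```text
top {'fx': 490.3233419372948, 'fy': 490.3233419372948, 'cx': 240.17207146730553, 'cy': 188.88200278464507, 'rvec': array([ 2.19635635, -2.18216427,  0.0841932 ]), 'tvec': array([  14.87416315,  492.09692637, 1653.4273274 ])}
large_round [(0.5, [273, 134, 292, 148], 89)]
large_square [(0.63, [305, 199, 320, 206], 153), (0.53, [301, 195, 321, 212], 106)]
oblong [(0.62, [279, 134, 289, 156], 102)]
small_square [(0.6, [306, 199, 319, 209], 141)]
small_round [(0.49, [278, 133, 290, 147], 100)]
nest_large_round [(0.85, [169, 187, 197, 220], 786)]
nest_large_square [(0.8, [355, 172, 391, 205], 685)]
nest_oblong [(0.9, [173, 233, 199, 263], 560), (0.82, [188, 135, 216, 168], 540), (0.75, [264, 208, 289, 238], 562), (0.56, [96, 125, 120, 157], 543)]
nest_small_square [(0.74, [228, 179, 252, 204], 425)]
nest_small_round [(0.7, [115, 171, 137, 194], 357)]
scene {'fx': 442.6282658546274, 'fy': 442.6282658546274, 'cx': 261.6815038417081, 'cy': 186.70493293741418, 'rvec': array([ 1.88938096,  1.22420619, -0.62980022]), 'tvec': array([-207.29365975, -173.88373252, 1648.63885971])}
large_round [(0.58, [232, 259, 251, 273], 131)]
large_square [(0.5, [170, 217, 196, 232], 206)]
oblong [(0.56, [227, 242, 250, 265], 269)]
small_square [(0.63, [169, 207, 187, 226], 267)]
small_round [(0.77, [233, 239, 251, 250], 199)]
nest_large_round [(0.97, [296, 174, 338, 199], 622)]
nest_large_square [(0.64, [85, 240, 130, 273], 1006)]
nest_oblong [(0.97, [313, 212, 353, 240], 701), (0.82, [408, 195, 448, 218], 553), (0.69, [272, 154, 305, 174], 414), (0.59, [197, 187, 231, 211], 517)]
nest_small_square [(0.71, [248, 197, 282, 219], 528)]
nest_small_round [(0.6, [371, 173, 396, 194], 360)]
1.1 [-6.11384845e-01 -3.08151353e+00  3.23178100e-05] 1.0035659971731918
```

```bash
python3 -c "
import cv2
a=cv2.imread('pics/top0.png')[95:275,90:410];cv2.imwrite('pics/a.png',cv2.resize(a,None,fx=2.5,fy=2.5,interpolation=2))
a=cv2.imread('pics/scene0.png')[140:290,70:470];cv2.imwrite('pics/b.png',cv2.resize(a,None,fx=2,fy=2,interpolation=2))"
```

```text
(no output)
```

View pics/a.png

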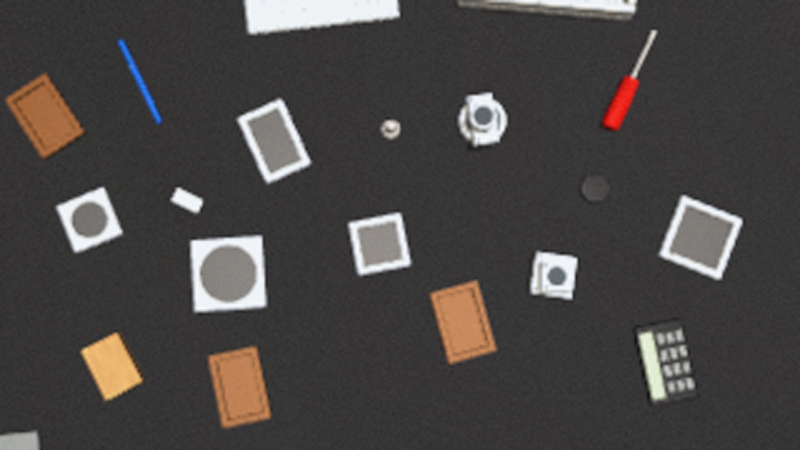

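View pics/b.png

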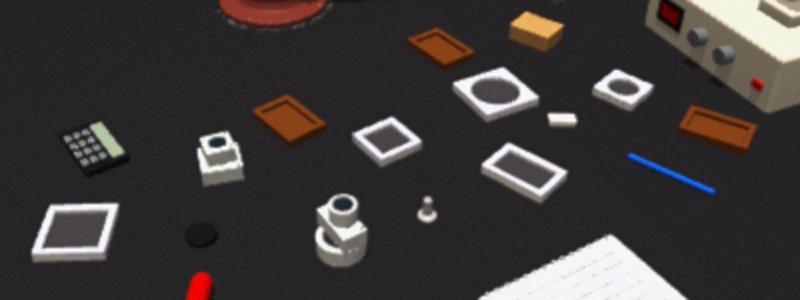

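```bash
cat > h.py <<'E'
from cell import r
import cv2,numpy as np
from scipy.spatial.transform import Rotation as Ro
def down(yaw):  # tool z down; closing axis (tool y) at world angle yaw
    y=np.array([np.cos(yaw),np.sin(yaw),0]); z=np.array([0,0,-1.]); x=np.cross(y,z)
    return Ro.from_matrix(np.c_[x,y,z])
def cam(name):  # K dict, R (cam->world), camera centre
    k=r.get_calibration(name)
    if name=="wrist":
        s=r.get_state(); R=Ro.from_rotvec(s["eef_rot"]).as_matrix(); H=np.array(k["hand_eye"])
        return k,R@H[:3,:3],R@H[:3,3]+s["eef_pos"]
    R=cv2.Rodrigues(k["rvec"])[0]; return k,R.T,-R.T@k["tvec"]
def w(c,uv,z):  # pixels -> world on plane z
    k,R,o=c; uv=np.atleast_2d(uv).astype(float)
    d=np.c_[(uv[:,0]-k["cx"])/k["fx"],(uv[:,1]-k["cy"])/k["fy"],np.ones(len(uv))]@R.T
    return (o+d*((z-o[2])/d[:,2])[:,None])[:,:2]
E
python3 - <<'E'
from h import *
c=cam("top")
for n,u in dict(n_lr=(182,204),n_ls=(371,190),n_ob=(199,151),n_ss=(242,193),n_sr=(126,183),s3=(283,142),s2=(312,205)).items():
    p=w(c,u,14)[0]; print(n,p.round(),np.hypot(*p).round())
print(np.array(r.get_calibration("wrist")["hand_eye"]).round(3),r.get_calibration("wrist")["fx"])
E
```

```text
n_lr [439. 216.] 489.0
n_ls [ 491. -429.] 653.0
n_ob [622. 160.] 642.0
n_ss [478.  12.] 478.0
n_sr [510. 408.] 653.0
s3 [ 655. -128.] 667.0
s2 [ 439. -227.] 494.0
[[-0.00000e+00 -9.56000e-01 -2.93000e-01  7.39390e+01]
 [ 1.00000e+00 -1.00000e-03  1.00000e-03  2.83000e-01]
 [-2.00000e-03 -2.93000e-01  9.56000e-01 -1.17891e+02]
 [ 0.00000e+00  0.00000e+00  0.00000e+00  1.00000e+00]] 269.7832514019287
```

```bash
cat > survey.py <<'E'
from h import *
import pickle
T=dict(n_sr=(510,408),n_lr=(439,216),n_ob=(622,160),n_ss=(478,12),s3=(655,-128),s2=(439,-227),n_ls=(491,-429))
out={}
tiles=[]
for n,p in T.items():
    a=np.arctan2(p[1],p[0]); z=190 if n[0]=='n' else 230
    r.move_ptp([p[0],p[1],z],down(a).as_rotvec()); r.sleep(.15)
    c=cam("wrist"); im,d=r.get_image("wrist"); out[n]=(c,im,d); tiles.append(im)
pickle.dump(out,open("s.pkl","wb"))
tiles.append(tiles[0]*0)
cv2.imwrite("pics/c.png",cv2.resize(np.vstack([np.hstack(tiles[:4]),np.hstack(tiles[4:])]),(800,300),interpolation=cv2.INTER_AREA))
for n in out:
    if n[0]=='s': cv2.imwrite(f"pics/{n}.png",out[n][1])
print(r.get_state()["t"])
E
python3 survey.py
```

```text
8.9417
```

View pics/c.png

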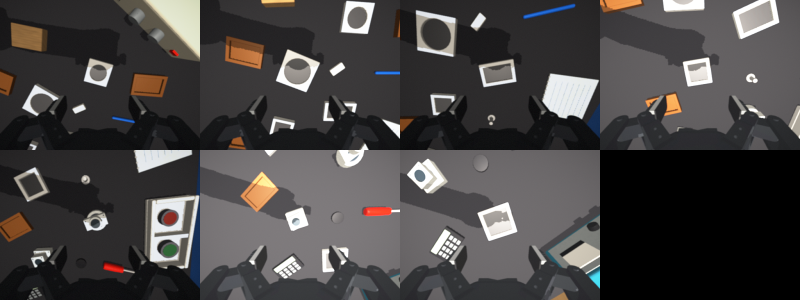

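View pics/s3.png

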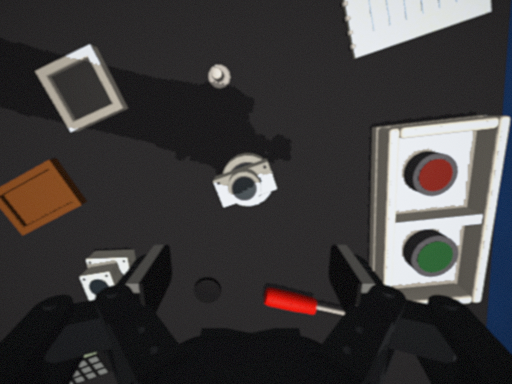

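View pics/s2.png

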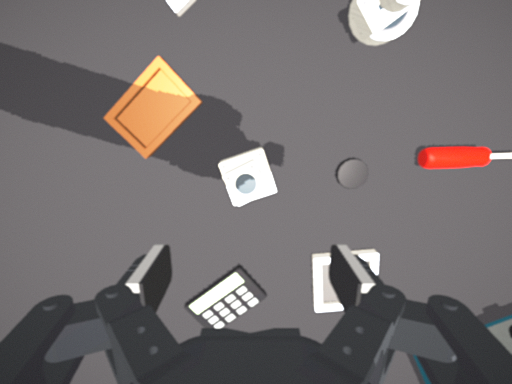

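```bash
cat >> h.py <<'E'
def xyz(c,d):
    k,R,o=c; v,u=np.mgrid[:d.shape[0],:d.shape[1]]
    P=np.stack([(u-k["cx"])/k["fx"]*d,(v-k["cy"])/k["fy"]*d,d],-1)@R.T+o
    P[d<=0]=np.nan; return P
def layer(c,d,p,zt,tol=5,rad=75):
    """component of the layer near height zt round p: (n, median z, min-area rect, circle, xy)"""
    P=xyz(c,d)
    m=(np.abs(P[...,2]-zt)<tol)&(np.hypot(P[...,0]-p[0],P[...,1]-p[1])<rad)
    n,l,st,_=cv2.connectedComponentsWithStats(m.astype(np.uint8),connectivity=4)
    m=l==1+np.argmax(st[1:,4]); q=P[m].astype(np.float32)
    (x,y),(a,b),t=cv2.minAreaRect(q[:,:2]); cc,cr=cv2.minEnclosingCircle(q[:,:2])
    return m.sum(),np.median(q[:,2]),((x,y),(a,b),t),(cc,cr),m
E
python3 - <<'E'
from h import *
import pickle
o=pickle.load(open("s.pkl","rb"))
T=dict(n_sr=(510,408),n_lr=(439,216),n_ob=(622,160),n_ss=(478,12),s3=(655,-128),s2=(439,-227),n_ls=(491,-429))
np.set_printoptions(precision=1,suppress=True)
for n,p in T.items():
    c,im,d=o[n]
    for z in ([14] if n[0]=='n' else [72,48,24] if n=='s3' else [48,24]):
        k,zm,R,C,m=layer(c,d,p,z,tol=4 if n[0]=='n' else 6)
        print(n,z,k,round(float(zm),1),np.hstack([*R]),np.hstack(C))
E
```

```text
Traceback (most recent call last):
  File "h.py", line 27, in layer
    (x,y),(a,b),t=cv2.minAreaRect(q[:,:2]); cc,cr=cv2.minEnclosingCircle(q[:,:2])
                  ~~~~~~~~~~~~~~~^^^^^^^^^
cv2.error: OpenCV(4.12.0) /io/opencv/modules/imgproc/src/convhull.cpp:143: error: (-215:Assertion failed) total >= 0 && (depth == CV_32F || depth == CV_32S) in function 'convexHull'
```

```bash
sed -i 's/minAreaRect(q\[:,:2\])/minAreaRect(q[:,:2].copy())/;s/minEnclosingCircle(q\[:,:2\])/minEnclosingCircle(q[:,:2].copy())/' h.py
cat > an.py <<'E'
from h import *
import pickle
o=pickle.load(open("s.pkl","rb"))
T=dict(n_sr=(510,408),n_lr=(439,216),n_ob=(622,160),n_ss=(478,12),s3=(655,-128),s2=(439,-227),n_ls=(491,-429))
np.set_printoptions(precision=1,suppress=True)
for n,p in T.items():
    c,im,d=o[n]
    for z in ([14] if n[0]=='n' else [72,48,24] if n=='s3' else [48,24]):
        k,zm,R,C,m=layer(c,d,p,z,tol=4 if n[0]=='n' else 6)
        print(n,z,k,round(float(zm),1),np.hstack([*R]),np.hstack(C))
E
python3 an.py
```

```text
n_sr 14 2139 14.2 [512.  408.9  68.2  68.5  22.8] [512.2 409.2  47.5]
n_lr 14 3621 14.2 [439.5 218.3  96.4  96.7   4.2] [439.6 218.7  67.5]
n_ob 14 2165 14.1 [622.1 158.2  98.1  66.6  24.8] [622.2 158.5  58.6]
n_ss 14 1855 14.1 [481.1  12.8  72.1  72.5  11.4] [481.   12.6  50.9]
s3 72 877 72.4 [ 648.6 -122.9   34.8   35.    37.5] [ 648.6 -123.4   18. ]
s3 48 470 48.3 [ 665.5 -121.5   30.7   36.5    8.4] [ 664.7 -121.1   23. ]
s3 24 358 24.4 [ 647.6 -102.2   49.2   12.8    8.5] [ 648.5 -108.5   24.6]
s2 48 1213 48.3 [ 436.7 -223.7   40.3   40.2   89.2] [ 437.  -223.6   27.6]
s2 24 742 24.2 [ 439.3 -223.5   56.    55.9   81.8] [ 439.7 -223.2   38.6]
n_ls 14 2321 14.1 [ 492.1 -427.1   88.4   88.2   68.3] [ 492.4 -427.    61.7]
```

```bash
python3 - <<'E'
from h import *
H=np.array(r.get_calibration("wrist")["hand_eye"])
for g in (1.0,.75,.6,.2):
    r.gripper_to(g); im,d=r.get_image("wrist"); k=r.get_calibration("wrist")
    c=(k,H[:3,:3],H[:3,3]); P=xyz(c,d); m=P[...,2]<90; m&=np.abs(P[...,0])<40
    q=P[m]; z=np.percentile(q[:,2],[99,99.9,100]); t=q[q[:,2]>z[2]-8]; 
    print(g,r.get_state()["gripper_width"],z.round(1),"y",t[t[:,1]>0][:,1].min().round(1),t[t[:,1]<0][:,1].max().round(1),"x",t[:,0].min().round(1),t[:,0].max().round(1))
print(r.get_state()["t"])
E
```

```text
Traceback (most recent call last):
ValueError: zero-size array to reduction operation maximum which has no identity
```

```bash
python3 - <<'E'
from h import *
k=r.get_calibration("wrist"); H=np.array(k["hand_eye"]); c=(k,H[:3,:3],H[:3,3])
for g in (1.0,.75,.6,.2):
    r.gripper_to(g); r.sleep(.2); im,d=r.get_image("wrist"); P=xyz(c,d)
    for s in (1,-1):
        q=P[(P[...,2]<60)&(P[...,1]*s>0)&(np.abs(P[...,0])<60)]
        z=np.percentile(q[:,2],99.5); t=q[q[:,2]>z-8]
        print(g,round(r.get_state()["gripper_width"],2),s,len(q),z.round(1),np.percentile(np.abs(t[:,1]),[2,98]).round(1),t[:,0].min().round(1),t[:,0].max().round(1))
E
```

```text
1.0 1.0 1 19262 8.8 [ 42.7 200.7] -59.9 12.4
1.0 1.0 -1 18617 7.0 [42.  54.6] -10.8 12.4
0.75 0.75 1 18827 15.3 [ 32.1 200.8] -60.0 12.4
0.75 0.75 -1 18399 13.3 [31.5 44. ] -10.6 12.2
0.6 0.6 1 18865 17.0 [ 25.7 200.6] -59.9 12.1
0.6 0.6 -1 18507 15.2 [25.1 37.9] -10.5 12.2
0.2 0.2 1 19511 17.7 [  8.8 200.7] -60.0 12.2
0.2 0.2 -1 19217 15.7 [ 8.2 21.2] -10.3 12.3
```

```bash
cat >> h.py <<'E'
wrap=lambda a,per:(a+per/2)%per-per/2
az=lambda p:np.arctan2(p[1],p[0])
def near(ang,p,per): return az(p)+(wrap(ang-az(p),per) if per else 0)
def drop(wd):
    s=wd/2/57.15-.103; return 57.15*(.9947-np.sqrt(1-s*s))
NEST=dict(small_round=(512,408.9,0),large_round=(439.5,218.3,0),oblong=(622.1,158.2,np.radians(24.8)),
          small_square=(481.1,12.8,np.radians(11.4)),large_square=(492.1,-427.1,np.radians(68.3)))
W=dict(small_round=36,large_round=64,oblong=34,small_square=40,large_square=56)
PER=dict(small_round=None,large_round=None,oblong=np.pi,small_square=np.pi/2,large_square=np.pi/2)
def look(p,ztop,z=200):
    r.move_ptp([p[0],p[1],z],down(az(p)).as_rotvec()); r.sleep(.2)
    c=cam("wrist"); im,d=r.get_image("wrist"); return (im,)+layer(c,d,p,ztop)
def find(name,p,ztop):
    im,n,zm,R,C,m=look(p,ztop,max(200,ztop+150)); print(name,n,round(float(zm),1),np.round(np.hstack(R),1),np.round(np.hstack(C),1))
    (a,b),t=R[1],np.radians(R[2])
    if name=="oblong" and a<b: t+=np.pi/2
    return np.array(R[0]),t
def move(name,p,ang,ztop,ov=13):
    wd=W[name]; off=np.pi/2 if name=="oblong" else 0; h=25-drop(wd)-ov   # TCP above optic's top
    R=down(near(ang+off,p,PER[name])).as_rotvec()
    r.gripper_to(min(1,(wd+20)/85)); r.move_ptp([*p,ztop+h+50],R); r.servo_line([*p,ztop+h],rate=60)
    r.gripper_to(0); s=r.get_state(); print("grip mm",round(s["gripper_width"]*85,1),"force",s["finger_force"],"TCP err",np.round(s["eef_pos"]-[*p,ztop+h],1))
    if abs(s["gripper_width"]*85-wd)>5: print("BAD GRIP"); return
    r.servo_line([*p,ztop+h+20],rate=50); r.servo_line([*p,max(200,ztop+h+60)],rate=150)
    x,y,na=NEST[name]; g=30+h
    R=down(near(na+off,(x,y),PER[name])).as_rotvec()
    r.move_ptp([x,y,g+60],R); r.sleep(.2); s=r.get_state(); print("held",round(s["gripper_width"]*85,1))
    r.servo_line([x,y,g+15],rate=100); r.servo_line([x,y,g+.8],rate=25)
    print("Fz",np.round(r.get_state()["wrist_force"],1))
    r.gripper_to(min(1,(wd+16)/85)); r.servo_line([x,y,g+30],rate=60)
    q=look((x,y),30,200); print("placed",q[1],round(float(q[2]),1),np.round(np.hstack(q[3]),1),"err",np.round(np.array(q[3][0])-(x,y),1))
    cv2.imwrite(f"pics/{name}.png",q[0]); print("t",r.get_state()["t"])
E
python3 - <<'E'
from h import *
p,t=find("small_round",(648.6,-122.9),72)
move("small_round",p,t,72)
E
```

```text
small_round 918 72.3 [ 648.7 -123.    34.8   34.9    8.2] [ 648.6 -123.3   17.9]
grip mm 33.5 force 59.952537417411804 TCP err [ 0.5 -0.2  1. ]
held 33.4
Fz [-1.9 -1.3  2.4]
placed 812 30.4 [512.5 408.   34.1  35.1  39.9] err [ 0.5 -0.9]
t 21.925
```

```bash
python3 - <<'E'
from h import *
p,t=find("oblong",(650,-123),48)
move("oblong",p,t,48)
E
```

```text
oblong 2011 48.2 [ 648.4 -125.3   65.8   33.9    8.8] [ 648.9 -125.7   36.4]
grip mm 32.3 force 62.51965641975403 TCP err [ 0.5 -0.4  0.9]
held 32.4
Fz [-2.2 -0.7  2.1]
placed 1835 30.2 [621.6 158.3  66.   34.3  24.7] err [-0.5  0.1]
t 32.9417
```

```bash
python3 - <<'E'
from h import *
p,t=find("large_round",(648,-124),24)
move("large_round",p,t,24)
p,t=find("small_square",(436.7,-223.7),48)
move("small_square",p,t,48)
E
```

```text
large_round 2402 24.4 [ 651.1 -127.4   63.1   62.1   77.4] [ 650.8 -127.5   31.9]
grip mm 61.4 force 66.05135321617126 TCP err [ 0.6 -0.3  1.2]
held 61.5
Fz [-0.7 -0.2  4.9]
placed 2554 30.4 [439.8 217.9  62.8  62.5  28.1] err [ 0.3 -0.4]
t 43.1583
small_square 1446 48.2 [ 436.9 -223.9   40.3   39.9   89.5] [ 436.8 -223.4   27.3]
grip mm 38.3 force 60.930529832839966 TCP err [ 0.2 -0.2  0.7]
held 38.5
Fz [ 0.3 -0.5  0.1]
placed 1302 30.4 [481.3  13.   40.   40.1  11.3] err [0.2 0.2]
t 53.025
```

```bash
python3 - <<'E'
from h import *
p,t=find("large_square",(439.3,-223.5),24)
move("large_square",p,t,24)
r.move_ptp([500,-200,350],down(az((500,-200))).as_rotvec())
im,d=r.get_image("scene"); cv2.imwrite("pics/end.png",cv2.resize(im[140:290,70:470],None,fx=2,fy=2))
E
```

```text
large_square 2413 24.3 [ 439.3 -223.5   56.    56.    81.8] [ 439.2 -223.6   38.8]
grip mm 54.4 force 64.27170038223267 TCP err [ 0.2 -0.2  0.8]
held 54.4
Fz [-0.8  1.4  0.5]
placed 2537 30.3 [ 492.2 -426.9   56.4   56.    68.4] err [0.1 0.2]
t 62.3417
```

View pics/end.png

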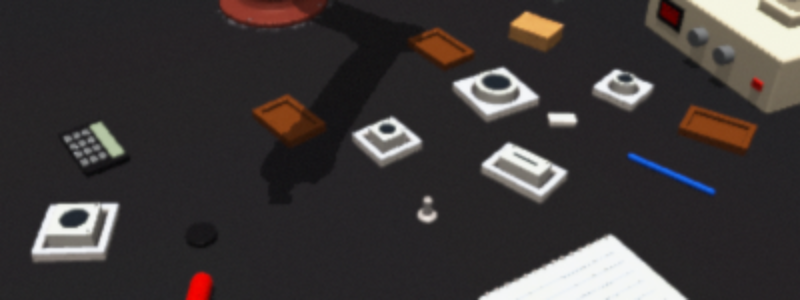

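The picture shows all five optics seated in their white nests: large square (75,225), small square (387,135), large round (497,90), small round (625,85) and oblong (525,165). The brown look-alikes are where they were.

```bash
python3 -c "
from cell import r
print(r.close_job())"
```

```text
the job is handed in; nothing more can be done
None
```

All five optics are in their own nests, flat and window-up, each measured within about 1 mm of its nest's centre, and the job was handed in shortly after 62 s; the hand-in returned no verdict.

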